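Change the worn bearing at the bottom of a stub axle

TASK

The bearing at the bottom of the upright stub axle is rusted and must be changed. Take off the black grease cap and the brass spacer ring and set them both down in the steel parts tray; then take off the rusty bearing and drop it in the blue scrap bin. After that slide the bright new bearing down the spindle until it sits on the shoulder, and put the spacer and then the cap back on top of it, all fully home.

Things in the scene. Friction and masses are not known exactly. Their poses are not given: they have to be found in the camera images.
- stub_axle: Upright steel stub axle, fixed. Dark square flange 110x110x12 mm on the bench; a 38 mm round shoulder (root 60 mm below 22 mm) rises to its flat seat 42 mm above the bench; from there a bright 20 mm spindle goes up to 84 mm, the last 8 mm tapering to 11 mm. On the seat: worn bearing, spacer, then cap over the tip. Origin: on the spindle axis at bench height; z up, x and y along the flange edges.
- grease_cap_mid (a point): Black plastic push-on grease cap on top of the stub axle's stack: a round cup 36 mm in diameter, 22 mm high, closed top (edge bevelled 3 mm), open below with a bore 27 mm wide and 18 mm deep. At the start it rests on the spacer, underside 69 mm above the bench. The point is its centre, half-way up; z up when it stands open end down.
- spacer_mid (a point): Plain brass distance ring, 44 mm outside, 27 mm bore, 12 mm thick, both faces alike; at the start under the cap and on the worn bearing, underside 57 mm above the bench. The point is its centre, half-way up; z is its axis.
- worn_bearing_mid (a point): Rusty brown ball bearing, 52 mm outside, 25 mm bore, 15 mm thick; at the start at the bottom of the stack, on the stub axle's seat, underside 42 mm above the bench, seen as a brown ring round the brass spacer. The point is its centre, half-way up; z is its axis.
- new_bearing_mid (a point): Bright steel ball bearing with orange inner rim, 52 mm outside, 25 mm bore, 15 mm thick, both faces alike, lying flat on the bench. The point is its centre, half-way up; z is its axis.
- parts_tray: Shallow steel parts tray, empty, fixed to the bench: 190 mm along its x, 140 mm along its y, rim 18 mm high, with a bead standing out 3 mm all round, walls and floor 3 mm thick. Origin: centre of its underside, z up.
- scrap_bin: Blue plastic scrap bin, empty, fixed to the bench: square, 130x130 mm outside (138 mm over the rim bead), 45 mm high, walls and floor 4 mm thick, open at the top. Origin: centre of its underside, x and y along its sides, z up.
There are look-alikes about, which are no part of the job. What is shaped like the part that bears new_bearing_mid but purple or red is not meant. Leave any turquoise look-alike of the part that bears worn_bearing_mid alone.

How it is judged:
By the outcome, as a careful person would: the job done as asked, in the order asked, and still so for the second after the job is handed in, with the robot touching nothing.
It also fails if it takes over 144 s, if anything falls off the work surface, if the arm or the gripper's body presses on something with over 40 N, if the wrist force passes 120 N, or if a joint passes its speed limit or range.

ROBOT

A 6-joint arm with a two-finger parallel gripper is mounted at the origin on a cart in front of the work surface, level with it; the furniture and walls round the work are solid. World frame = base frame: x ahead of the robot, y to its left, z up, the work surface at z = 0. Lengths are in m, angles in rad, forces in N, time in s.
With the tool pointing down it reaches from about 0.35 to 0.85 m from the base axis. Payload 8.1 kg.
Tool frame: the origin (TCP) lies midway between the tips of the shut fingers; the grasp point (between the pads) lies env.grasp_offset behind it (env.grasp_offset is the distance from the TCP to the grasp point, in m); z points along the fingers, y is the line along which they close (so a half turn about z gives the same grasp; the last joint's range is limited). The gripper opens to 93 mm and grips with 3 to 60 N. Pads are 15 mm wide; open, the fingers measure 128 mm over their backs; the gripper's body (75 mm by 188 mm) begins 65 mm behind the grasp point.
Start: joints at [-1.376, 0.13, 1.488, -0, 1.523, -0.085], TCP at [0.166, -0.577, 0.219] pointing down, gripper open.
Joint ranges: [-2.96, 2.96], [-0.89, 2.26], [0.02, 2.5], [-1.34, 4.48], [0, 2.73], [-2.66, 2.66]. Speed limits (rad/s): [2.39, 2.39, 2.79, 3.14, 3.14, 3.14].

INTERFACE

Orientations are given as a rotation vector (axis times angle).
In Python, from bench import env, cams, job_done gives the robot as it stands.
- The arm moves only by the tool step_arm, never from a script. Its arguments are lists of equal length, an entry for each row: "xyz": the shift along the tool's x, y, z in mm, a list of three; "twist": the turn, a rotation vector about the tool's x, y, z in degrees, a list of three; "hand": the finger opening in mm, from 0 to 93. A call has 1 to 8 rows; each row is the pose to reach, as a shift and turn from the pose commanded when the call began, along the tool's axes at that moment; what a row does not reach only later rows make up. A row lasts 1/12 s, in which the tool goes at most 41.7 mm and 7.16 degrees, less where a joint would pass 70% of its speed; a pose out of reach is approached as far as the arm can. A call with a gripper value outside its range is refused whole. The fingers move at their own pace and stop on an object; "force" is the grip in N (left out, the last holds). Time passes only in rows, so rows that repeat a pose let the fingers close. It gives the time, the measured TCP pose, the force, the opening and the grip force at its end, in the units of the state.
- env.read_state(): the state, without advancing time (a new reading comes with each control period).
- cams.read_camera(name): name is "scene" or "side" or "wrist"; returns a dict with "image" (420x560x3 uint8, blue, green, red), "fx", "fy", "cx", "cy" (pixels), "xyz" and "orientation" of the camera in the world. Camera axes: x right, y down, z forward; pixel columns grow to the right and rows downward; lengths in m; the calibration is good to about 2 mm. A picture is of the moment at which its call begins. There is no depth.
- job_done(): hands the job in; it is judged then, once.
The state is a dict: "clock": time; "q": joint angles; "joint_velocities": joint speeds; "joint_torque": joint torques, N m; "ee_pos": TCP position; "orientation": TCP orientation; "force": force on the tool from outside, world axes, zero at the start; "wrist_torque": the same for the moment, N m; "width": opening from 0.0 (shut) to 1.0 (fully open); "gripper_force": force on a finger pad.
Only numpy, scipy, OpenCV 4.12 (cv2) and the standard library are available. Lean on these libraries where they do the work, as an engineer would, in place of code of your own. Each camera call takes 0.05 s, during which the arm holds its last target. There are 200 camera calls.

## Working session

There is one attempt and no reset: what is moved stays moved. The work goes in short steps, Python scripts to look and compute and a tool call to move; the robot and the scene stay as the last step left them, time stands still between calls to the robot, and variables do not carry over. Pictures are saved under pics/ and viewed, at most 17 in all, crops included, and the job is handed in when it is done.

Besides the shell and the picture viewer there is one more tool, called after "Request:" in YAML: its name, and indented under it one key for each argument. step_arm: Moves the arm, as the interface text tells. Its arguments: {"type":"object","properties":{"xyz":{"type":"array"},"twist":{"type":"array"},"hand":{"type":"array"},"force":{"type":"number"}},"required":["xyz","twist","hand"]}

```bash
mkdir -p pics; ls
cat > h.py <<'E'
import numpy as np, cv2
from scipy.spatial.transform import Rotation as R
from bench import env, cams, job_done
def shot(n,f=None):
    c=cams.read_camera(n)
    if f: cv2.imwrite('pics/'+f,c['image'])
    return c
def ray(c,u,v,z):
    d=R.from_rotvec(c['orientation']).as_matrix()@np.array([(u-c['cx'])/c['fx'],(v-c['cy'])/c['fy'],1])
    o=np.array(c['xyz']); return o+d*(z-o[2])/d[2]
def proj(c,p):
    q=R.from_rotvec(c['orientation']).as_matrix().T@(np.array(p)-c['xyz'])
    return c['cx']+c['fx']*q[0]/q[2], c['cy']+c['fy']*q[1]/q[2]
E
python3 - <<'E'
from h import *
s=env.read_state();print(s,env.grasp_offset)
for n in("scene","side","wrist"):
    c=shot(n,n+'0.png');print(n,c['fx'],c['cx'],c['cy'],c['xyz'],R.from_rotvec(c['orientation']).as_matrix().round(3).tolist())
a=cv2.imread('pics/scene0.png');b=cv2.imread('pics/side0.png')
cv2.imwrite('pics/both.png',np.vstack([a,b])[:, :])
E
```

```text
pics
{'clock': 0.0, 'q': array([-1.37641423e+00,  1.31178811e-01,  1.48925401e+00, -2.12827742e-05,
        1.52299433e+00, -8.54239778e-02]), 'joint_velocities': array([-0.00123041,  0.00065434, -0.00091147,  0.00016656,  0.00160649,
        0.00152965]), 'joint_torque': array([ 6.54822215e-04, -5.59832418e+01, -4.91758776e+01,  7.66410213e-02,
        3.50363553e-02, -1.42203762e-04]), 'ee_pos': array([ 0.16559268, -0.57611285,  0.21759078]), 'orientation': array([-3.10908482e+00, -4.37832314e-01,  1.90141631e-04]), 'force': array([ 0.08439154, -0.46947062, -0.0466891 ]), 'wrist_torque': array([-0.02757014, -0.02931643, -0.00132216]), 'gripper_force': 0.0, 'width': 0.9966492374121315} 0.0188
scene 539.3084123456446 283.24889067366087 208.22561754693518 [-0.14952056  0.74068765  0.68801413] [[-0.727, -0.331, 0.601], [-0.686, 0.347, -0.639], [0.003, -0.877, -0.48]]
side 432.5879471101735 281.14494781693054 206.96888635516737 [0.10051768 0.67119513 0.69203536] [[-0.814, -0.324, 0.482], [-0.581, 0.46, -0.672], [-0.004, -0.827, -0.563]]
wrist 314.13514361829976 277.1956544121913 211.98063705993215 [ 0.23477039 -0.55668106  0.38367704] [[0.276, -0.928, -0.251], [-0.961, -0.267, -0.071], [-0.001, 0.261, -0.965]]
```

View pics/scene0.png

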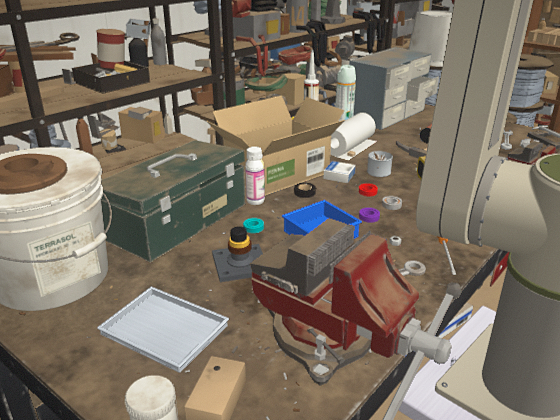

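View pics/side0.png

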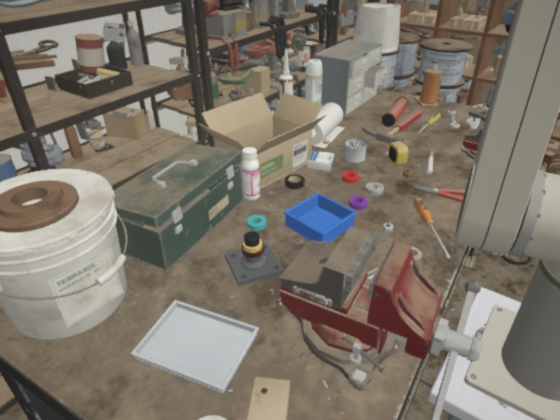

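The scene view shows the stack at about (238,240), the tray at (163,328) and the bin at (322,220). Silver ring candidates are at (391,202) and (414,268), with a vise in between. I'll zoom in and locate them.

Run:
```python
from h import *
a=cv2.imread('pics/scene0.png');b=cv2.imread('pics/side0.png')
z=lambda i,x,y,w,h:cv2.resize(i[y:y+h,x:x+w],(w*3,h*3),interpolation=cv2.INTER_CUBIC)
cv2.imwrite('pics/zoom.png',np.vstack([z(b,220,150,220,95),z(a,210,190,220,95)]))
cs=shot('side');c0=shot('scene')
for n,c,L in(('side',cs,[('cap top',251,238,.091),('ringA',375,188,.0075),('ringB',416,255,.0075),('purple',358,202,.0075),('red',351,177,.0075),('turq',257,222,.0075),('black',294,182,.0075),('cup',355,142,.05),
 ('trayL',135,345,.018),('trayT',177,305,.018),('trayR',257,338,.018),('trayB',216,383,.018),('binL',286,215,.045),('binT',318,198,.045),('binR',355,213,.045),('binB',321,238,.045),('viseTL',360,232,.12),('viseTR',392,250,.12),('box corner',185,262,0),('bottle',250,198,0),('box',285,185,0)]),
 ('scene',c0,[('cap top',238,231,.091),('ringA',391,202,.0075),('ringB',414,268,.0075),('trayL',99,325,.018),('trayT',152,289,.018),('trayR',228,320,.018),('trayB',180,368,.018),('binL',284,213,.045),('binT',324,203,.045),('binR',360,218,.045),('binB',320,233,.045),('viseTL',310,222,.12),('viseR',358,222,.12)])):
  for k,u,v,zz in L: print(n,k,ray(c,u,v,zz).round(3))
```

```text
side cap top [0.599 0.093 0.091]
side ringA [ 0.516 -0.391  0.007]
side ringB [ 0.302 -0.166  0.007]
side purple [ 0.523 -0.293  0.007]
side red [ 0.606 -0.408  0.007]
side turq [ 0.699 -0.051  0.007]
side black [ 0.734 -0.28   0.007]
side cup [ 0.674 -0.557  0.05 ]
side trayL [0.635 0.403 0.018]
side trayT [0.645 0.286 0.018]
side trayR [0.457 0.257 0.018]
side trayB [0.455 0.373 0.018]
side binL [ 0.623 -0.078  0.045]
side binT [ 0.598 -0.195  0.045]
side binR [ 0.482 -0.189  0.045]
side binB [ 0.5   -0.049  0.045]
side viseTL [ 0.396 -0.032  0.12 ]
side viseTR [ 0.314 -0.015  0.12 ]
side box corner [0.746 0.169 0.   ]
side bottle [ 0.796 -0.14   0.   ]
side box [ 0.754 -0.26   0.   ]
scene cap top [0.599 0.086 0.091]
scene ringA [ 0.518 -0.392  0.007]
scene ringB [ 0.309 -0.165  0.007]
scene trayL [0.628 0.411 0.018]
scene trayT [0.649 0.28  0.018]
scene trayR [0.465 0.238 0.018]
scene trayB [0.432 0.374 0.018]
scene binL [ 0.639 -0.1    0.045]
scene binT [ 0.601 -0.208  0.045]
scene binR [ 0.489 -0.208  0.045]
scene binB [ 0.514 -0.088  0.045]
scene viseTL [ 0.481 -0.011  0.12 ]
scene viseR [ 0.408 -0.081  0.12 ]
```

View pics/zoom.png

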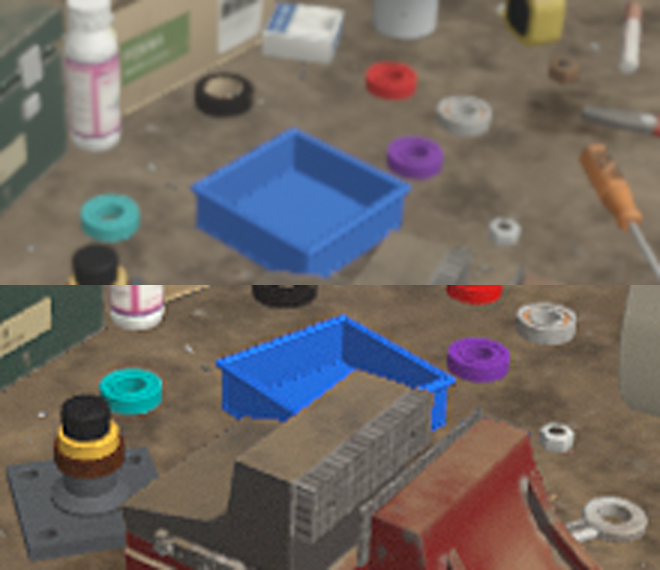

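Ring A (391,202 in scene) has the orange rim, so it is the new bearing, at about (0.517,-0.391). Ring B (414,268) is the ring end of a spanner.

Run:
```python
from h import *
cs=shot('side');c0=shot('scene')
def tri(u0,v0,u1,v1):
    A=[];o=[]
    ds=[]
    for c,u,v in((c0,u0,v0),(cs,u1,v1)):
        d=ray(c,u,v,0)-c['xyz'];d/=np.linalg.norm(d);P=np.eye(3)-np.outer(d,d);A.append(P);o.append(P@np.array(c['xyz']))
    return np.linalg.lstsq(np.vstack(A),np.hstack(o),rcond=None)[0].round(3)
print('visecorner',tri(327,219,353,230),tri(357,226,392,241))
print('cap',tri(238,231,251,238))
print('toolboxtopcorner R front',tri(243,150,243,152),'front-left',tri(140,196,150,205))
print('bucket right edge',ray(c0,103,290,0),ray(cs,128,265,0))
print('box small',tri(240,365,288,382),tri(212,405,250,400))
print('bottle white', tri(150,380,212,418))
T=R.from_rotvec(env.read_state()['orientation']).as_matrix();print(T.round(3))
```

```text
visecorner [0.359 0.088 0.216] [0.276 0.115 0.247]
cap [0.603 0.085 0.087]
toolboxtopcorner R front [ 0.774 -0.096  0.174] front-left [0.875 0.145 0.1  ]
bucket right edge [0.74116165 0.3401548  0.        ] [0.84895732 0.25500363 0.        ]
box small [0.345 0.315 0.043] [ 0.466  0.285 -0.166]
bottle white [0.386 0.452 0.085]
[[ 0.961  0.276 -0.   ]
 [ 0.276 -0.961  0.   ]
 [ 0.    -0.    -1.   ]]
```

Request:
step_arm:
  xyz:
    - [41,-8,0]
    - [82,-17,0]
    - [123,-26,0]
    - [164,-34,0]
    - [205,-43,0]
    - [246,-52,0]
    - [287,-60,0]
    - [320,-67,0]
  twist:
    - [0,0,0]
    - [0,0,0]
    - [0,0,0]
    - [0,0,0]
    - [0,0,0]
    - [0,0,0]
    - [0,0,0]
    - [0,0,0]
  hand: [80,80,80,80,80,80,80,80]

```text
clock: 1.02
ee_pos: [0.457, -0.4221, 0.2187]
orientation: [3.111, 0.439, 0.001]
force: [-0.7, -0.1, 0.5]
width: 0.856
gripper_force: 0.0
```

Request:
step_arm:
  xyz:
    - [35,-8,0]
    - [69,-15,0]
    - [69,-15,0]
    - [69,-15,0]
  twist:
    - [0,0,0]
    - [0,0,0]
    - [0,0,0]
    - [0,0,0]
  hand: [80,80,80,80]

```text
clock: 1.35
ee_pos: [0.5184, -0.389, 0.2182]
orientation: [-3.11, -0.443, 0.0]
force: [-0.8, -0.2, -0.1]
width: 0.86
gripper_force: 0.0
```

```bash
cat >> h.py <<'E'
def to(x,y,z,s=None):
    s=s or env.read_state();T=R.from_rotvec(s['orientation']).as_matrix()
    print('tcp',s['ee_pos'].round(4),'t',round(s['clock'],2),'shift mm',(T.T@(np.array([x,y,z])-s['ee_pos'])*1000).round(1))
E
python3 - <<'E'
from h import *
c=shot('wrist','w1.png');print(ray(c,280,210,.015)); to(.6,.087,.22); print(env.read_state()['orientation'])
E
```

```text
[ 0.49494788 -0.39953325  0.015     ]
tcp [ 0.5172 -0.3899  0.2183] t 1.4 shift mm [ 212.  -435.2   -1.7]
[-3.11034165e+00 -4.40595257e-01  1.11054749e-03]
```

View pics/w1.png

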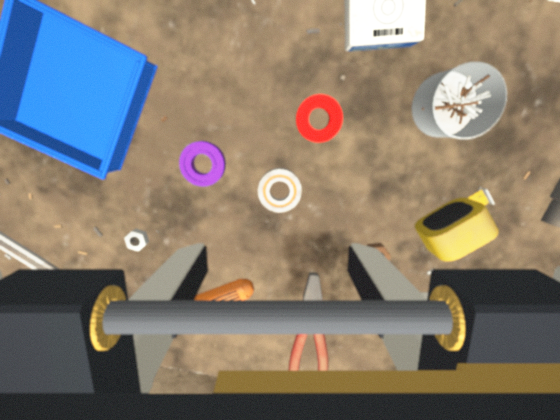

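New bearing at (280,191), purple ring at (202,164), bin corner at upper left. Moving on to the stack.

Run:
```python
from h import *
c=shot('wrist')
for u,v,z in((280,191,.015),(202,164,.015),(319,118,.015)):print(ray(c,u,v,z).round(4))
g=cv2.cvtColor(c['image'],cv2.COLOR_BGR2HSV)
m=((g[...,0]>100)&(g[...,0]<120)&(g[...,1]>150)).astype(np.uint8)
for u,v in((4,0),(156,65),(104,178),(0,125)):print('bin',ray(c,u,v,.045).round(3))
```

```text
[ 0.5162 -0.394   0.015 ]
[ 0.5217 -0.2974  0.015 ]
[ 0.6088 -0.4127  0.015 ]
bin [ 0.626 -0.09   0.045]
bin [ 0.61  -0.238  0.045]
bin [ 0.483 -0.204  0.045]
bin [ 0.508 -0.093  0.045]
```

Request:
step_arm:
  xyz:
    - [18,-37,0]
    - [36,-74,0]
    - [54,-111,0]
    - [72,-148,0]
    - [90,-185,0]
    - [108,-222,0]
    - [126,-259,0]
    - [144,-296,0]
  twist:
    - [0,0,0]
    - [0,0,0]
    - [0,0,0]
    - [0,0,0]
    - [0,0,0]
    - [0,0,0]
    - [0,0,0]
    - [0,0,0]
  hand: [60,60,60,60,60,60,60,60]

```text
clock: 2.12
ee_pos: [0.573, -0.0659, 0.219]
orientation: [3.111, 0.434, 0.001]
force: [0.4, -0.3, -0.6]
width: 0.646
gripper_force: 0.0
```

Request:
step_arm:
  xyz:
    - [18,-37,0]
    - [36,-74,0]
    - [54,-111,0]
    - [68,-139,0]
    - [68,-139,0]
    - [68,-139,0]
  twist:
    - [0,0,0]
    - [0,0,0]
    - [0,0,0]
    - [0,0,0]
    - [0,0,0]
    - [0,0,0]
  hand: [60,60,60,60,60,60]

```text
clock: 2.62
ee_pos: [0.6004, 0.0863, 0.2186]
orientation: [3.11, 0.44, -0.0]
force: [1.0, -0.0, 0.0]
width: 0.641
gripper_force: 0.0
```

Run:
```python
from h import *
c=shot('wrist','w2.png');np.save('w2.npy',c,allow_pickle=True); to(.6,.087,.22); print(env.read_state()['orientation'])
```

```text
tcp [0.6004 0.085  0.2186] t 2.67 shift mm [ 0.2 -2.  -1.4]
[ 3.11022920e+00  4.37567890e-01 -3.77327391e-04]
```

View pics/w2.png

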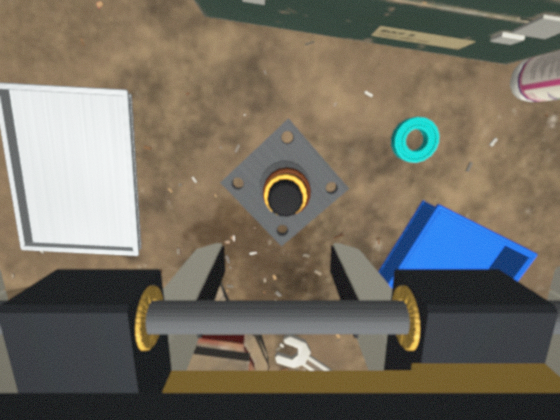

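Cap at about (287,198) with the brass rim round it, flange corners at (222,183), (288,121), (347,187), (282,245), and the tray at left with corners (0,86), (131,92), (138,254), (22,248). Measuring now.

Run:
```python
from h import *
c=np.load('w2.npy',allow_pickle=True).item();I=c['image'];h=cv2.cvtColor(I,cv2.COLOR_BGR2HSV)
r=np.zeros(I.shape[:2],bool);r[160:225,255:320]=1
k=((h[...,2]<45)&r).astype(np.uint8);n,l,st,ce=cv2.connectedComponentsWithStats(k);i=1+st[1:,4].argmax();print('cap',st[i],ce[i],ray(c,st[i][0]+st[i][2]/2-.5,st[i][1]+st[i][3]/2-.5,.091).round(4))
y=((h[...,0]>10)&(h[...,0]<35)&(h[...,1]>120)&(h[...,2]>100)&r).astype(np.uint8)
x,Y,w,hh=cv2.boundingRect(y);print('brass',x,Y,w,hh,ray(c,x+w/2-.5,Y+w/2-.5,.069).round(4))
print('flange',ray(c,(222+347+288+282)/4,(183+187+121+245)/4,.012).round(4))
for u,v in((0,86),(131,92),(138,254),(22,248)):print('tray',ray(c,u,v,.018).round(3))
for u,v in((427,203),(535,257)):print('bin',ray(c,u,v,.045).round(3))
```

```text
cap [270 181  29  15 122] [283.45081967 184.91803279] [0.6177 0.0843 0.091 ]
brass 263 169 47 44 [0.6104 0.0795 0.069 ]
flange [0.6087 0.0789 0.012 ]
tray [0.627 0.408 0.018]
tray [0.661 0.27  0.018]
tray [0.473 0.231 0.018]
tray [0.441 0.371 0.018]
bin [ 0.637 -0.077  0.045]
bin [ 0.612 -0.223  0.045]
```

Request:
step_arm:
  xyz:
    - [7,8,30]
    - [7,8,60]
    - [7,8,85]
    - [7,8,85]
    - [7,8,85]
  twist:
    - [0,0,0]
    - [0,0,0]
    - [0,0,0]
    - [0,0,0]
    - [0,0,0]
  hand: [60,60,60,60,60]

```text
clock: 3.08
ee_pos: [0.608, 0.0782, 0.1323]
orientation: [3.111, 0.434, -0.006]
force: [-0.3, -0.2, -0.4]
width: 0.643
gripper_force: 0.0
```

Run:
```python
from h import *
c=shot('wrist','w3.png');s=env.read_state(); to(.609,.0793,.072)
print('axle base flange proj, cap top',proj(c,(.609,.0793,.091)),'tcp',proj(c,s['ee_pos']))
a=shot('side')['image'];cv2.imwrite('pics/w3.png',np.hstack([cv2.resize(c['image'][60:340,120:440],(400,350)),cv2.resize(a[180:300,180:320],(400,343))[:343] if 0 else cv2.resize(a[180:300,180:320],(400,350))]))
```

```text
tcp [0.6096 0.0787 0.1346] t 3.13 shift mm [-0.4 -0.8 62.5]
axle base flange proj, cap top (np.float64(275.74434288244777), np.float64(232.04054107104812)) tcp (np.float64(276.76627089004114), np.float64(256.66811737882654))
```

View pics/w3.png

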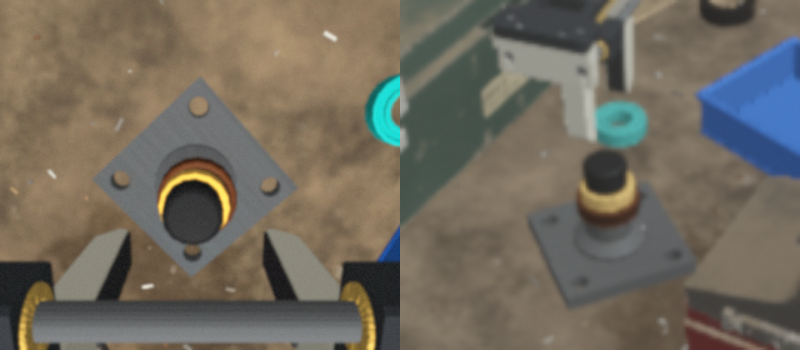

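The cap top lies about 1 mm from where it was predicted. Descend, grip and lift.

Request:
step_arm:
  xyz:
    - [0,0,30]
    - [0,-1,50]
    - [0,-1,62]
    - [0,-1,62]
    - [0,-1,62]
  twist:
    - [0,0,0]
    - [0,0,0]
    - [0,0,0]
    - [0,0,0]
    - [0,0,0]
  hand: [60,60,60,60,60]

```text
clock: 3.6
ee_pos: [0.6098, 0.0812, 0.0729]
orientation: [3.111, 0.438, 0.001]
force: [-0.6, -0.1, -0.6]
width: 0.644
gripper_force: 0.0
```

Request:
step_arm:
  xyz:
    - [0,0,0]
    - [0,0,0]
    - [0,0,0]
    - [0,0,0]
    - [0,0,0]
    - [0,0,0]
    - [0,0,0]
    - [0,0,0]
  twist:
    - [0,0,0]
    - [0,0,0]
    - [0,0,0]
    - [0,0,0]
    - [0,0,0]
    - [0,0,0]
    - [0,0,0]
    - [0,0,0]
  hand: [30,30,30,30,30,30,30,30]
  force: 15

```text
clock: 4.27
ee_pos: [0.6099, 0.0815, 0.0726]
orientation: [3.111, 0.438, 0.002]
force: [-0.7, -0.4, 5.1]
width: 0.376
gripper_force: 14.8
```

Request:
step_arm:
  xyz:
    - [0,0,-5]
    - [0,0,-20]
    - [0,0,-40]
    - [0,0,-70]
    - [0,0,-70]
  twist:
    - [0,0,0]
    - [0,0,0]
    - [0,0,0]
    - [0,0,0]
    - [0,0,0]
  hand: [30,30,30,30,30]

```text
clock: 4.68
ee_pos: [0.6123, 0.0816, 0.1481]
orientation: [3.11, 0.438, 0.013]
force: [0.9, -0.4, 2.1]
width: 0.374
gripper_force: 14.8
```

Run:
```python
from h import *
print(env.read_state()['gripper_force']); to(.60,.33,.142); to(.60,.33,.01)
```

```text
14.782816185615957
tcp [0.6123 0.0816 0.1481] t 4.68 shift mm [  56.7 -242.2    6.1]
tcp [0.6123 0.0816 0.1481] t 4.68 shift mm [  55.7 -242.4  138.1]
```

Request:
step_arm:
  xyz:
    - [9,-39,0]
    - [18,-78,0]
    - [27,-117,0]
    - [36,-156,0]
    - [45,-195,0]
    - [54,-234,0]
    - [56,-242,0]
    - [56,-242,0]
  twist:
    - [0,0,0]
    - [0,0,0]
    - [0,0,0]
    - [0,0,0]
    - [0,0,0]
    - [0,0,0]
    - [0,0,0]
    - [0,0,0]
  hand: [30,30,30,30,30,30,30,30]

```text
clock: 5.35
ee_pos: [0.595, 0.3326, 0.1409]
orientation: [-3.11, -0.445, 0.001]
force: [-0.4, -1.4, -0.7]
width: 0.376
gripper_force: 14.8
```

Request:
step_arm:
  xyz:
    - [0,0,35]
    - [0,0,70]
    - [0,0,105]
    - [0,0,115]
    - [0,0,115]
  twist:
    - [0,0,0]
    - [0,0,0]
    - [0,0,0]
    - [0,0,0]
    - [0,0,0]
  hand: [30,30,30,30,30]

```text
clock: 5.77
ee_pos: [0.5931, 0.3263, 0.0218]
orientation: [3.108, 0.436, -0.013]
force: [-1.0, -0.4, -0.4]
width: 0.375
gripper_force: 14.8
```

Run:
```python
from h import *
a=shot('side')['image'];c=shot('wrist')['image'];to(.6,.33,.0075)
cv2.imwrite('pics/w4.png',np.hstack([cv2.resize(c,(400,300)),cv2.resize(a[210:400,100:300],(400,300))]))
```

```text
tcp [0.597  0.3287 0.0278] t 5.87 shift mm [ 3.2 -0.5 20.4]
```

View pics/w4.png

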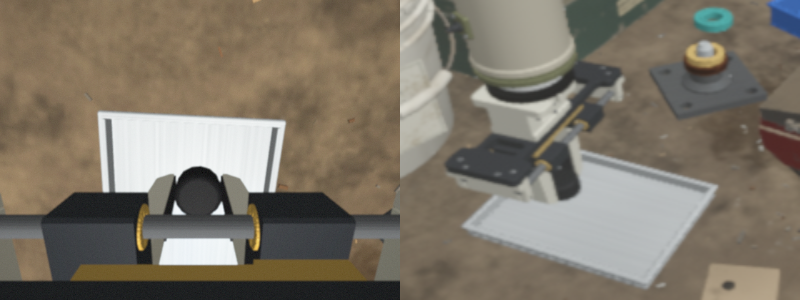

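The cap is held upright over the far half of the tray, clear of the bucket. The brass ring has stayed on the spindle. Lower and release.

Request:
step_arm:
  xyz:
    - [0,0,10]
    - [0,0,16]
    - [0,0,19]
    - [0,0,20]
    - [0,0,20]
    - [0,0,20]
  twist:
    - [0,0,0]
    - [0,0,0]
    - [0,0,0]
    - [0,0,0]
    - [0,0,0]
    - [0,0,0]
  hand: [30,30,30,30,30,30]

```text
clock: 6.37
ee_pos: [0.5964, 0.3297, 0.007]
orientation: [-3.111, -0.438, -0.001]
force: [0.2, 0.0, -0.9]
width: 0.379
gripper_force: 14.8
```

Request:
step_arm:
  xyz:
    - [0,0,0]
    - [0,0,0]
    - [0,0,0]
    - [0,0,0]
    - [0,0,0]
    - [0,0,-15]
    - [0,0,-50]
    - [0,0,-90]
  twist:
    - [0,0,0]
    - [0,0,0]
    - [0,0,0]
    - [0,0,0]
    - [0,0,0]
    - [0,0,0]
    - [0,0,0]
    - [0,0,0]
  hand: [60,60,60,60,60,60,60,60]

```text
clock: 7.03
ee_pos: [0.5939, 0.3284, 0.0951]
orientation: [3.109, 0.438, -0.009]
force: [1.3, 0.2, 0.1]
width: 0.645
gripper_force: 0.0
```

Request:
step_arm:
  xyz:
    - [0,0,-30]
    - [-9,38,-45]
    - [-18,77,-45]
    - [-27,115,-45]
    - [-36,153,-45]
    - [-45,191,-45]
    - [-54,229,-45]
    - [-57,244,-45]
  twist:
    - [0,0,0]
    - [0,0,0]
    - [0,0,0]
    - [0,0,0]
    - [0,0,0]
    - [0,0,0]
    - [0,0,0]
    - [0,0,0]
  hand: [60,60,60,60,60,60,60,60]

```text
clock: 7.7
ee_pos: [0.6091, 0.0745, 0.1432]
orientation: [3.11, 0.433, 0.002]
force: [-0.4, -0.3, -0.4]
width: 0.645
gripper_force: 0.0
```

Request:
step_arm:
  xyz:
    - [0,0,25]
    - [0,0,40]
    - [0,0,40]
    - [0,0,40]
    - [0,0,40]
    - [0,0,40]
  twist:
    - [0,0,0]
    - [0,0,0]
    - [0,0,0]
    - [0,0,0]
    - [0,0,0]
    - [0,0,0]
  hand: [60,60,60,60,60,60]

```text
clock: 8.2
ee_pos: [0.6099, 0.0798, 0.1036]
orientation: [3.11, 0.439, 0.004]
force: [0.1, 0.2, -0.0]
width: 0.646
gripper_force: 0.0
```

Run:
```python
from h import *
c=shot('wrist');a=shot('side')['image'];to(.609,.0793,.0595)
I=c['image'];h=cv2.cvtColor(I,cv2.COLOR_BGR2HSV);y=((h[...,0]>10)&(h[...,0]<35)&(h[...,1]>120)&(h[...,2]>100)).astype(np.uint8);y[265:]=0
x,Y,w,hh=cv2.boundingRect(y);print(x,Y,w,hh,ray(c,x+w/2-.5,Y+hh/2-.5,.067).round(4))
cv2.imwrite('pics/w5.png',np.hstack([cv2.resize(I[60:340,120:440],(400,300)),cv2.resize(a[210:400,100:300],(400,300))]))
```

```text
tcp [0.6097 0.0797 0.1032] t 8.3 shift mm [-0.9  0.1 43.7]
81 89 233 176 [0.635  0.1409 0.067 ]
```

View pics/w5.png

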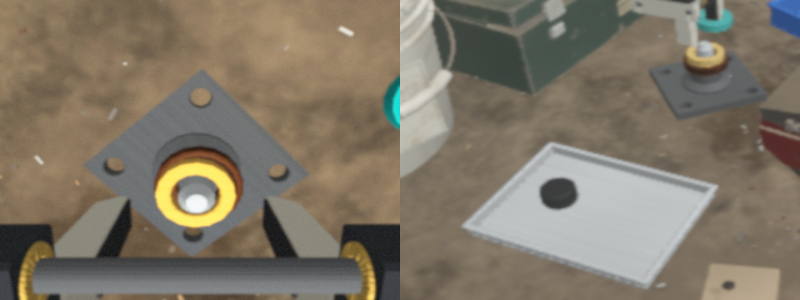

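The cap stands upright in the tray and the spacer is centred between the fingers. Grip the spacer and carry it to the near half of the tray.

Request:
step_arm:
  xyz:
    - [0,0,20]
    - [0,0,35]
    - [0,0,43]
    - [0,0,43]
    - [0,0,43]
  twist:
    - [0,0,0]
    - [0,0,0]
    - [0,0,0]
    - [0,0,0]
    - [0,0,0]
  hand: [60,60,60,60,60]

```text
clock: 8.72
ee_pos: [0.6087, 0.0794, 0.0588]
orientation: [-3.111, -0.438, 0.001]
force: [0.3, -0.0, 0.0]
width: 0.644
gripper_force: 0.0
```

Request:
step_arm:
  xyz:
    - [0,0,0]
    - [0,0,0]
    - [0,0,0]
    - [0,0,0]
    - [0,0,0]
    - [0,0,0]
    - [0,0,0]
  twist:
    - [0,0,0]
    - [0,0,0]
    - [0,0,0]
    - [0,0,0]
    - [0,0,0]
    - [0,0,0]
    - [0,0,0]
  hand: [38,38,38,38,38,38,38]
  force: 20

```text
clock: 9.3
ee_pos: [0.6096, 0.0794, 0.0598]
orientation: [3.111, 0.438, 0.003]
force: [-0.1, 0.9, 5.4]
width: 0.458
gripper_force: 20.0
```

Request:
step_arm:
  xyz:
    - [0,0,-5]
    - [0,0,-20]
    - [0,0,-40]
    - [0,0,-70]
    - [0,0,-70]
    - [0,0,-70]
  twist:
    - [0,0,0]
    - [0,0,0]
    - [0,0,0]
    - [0,0,0]
    - [0,0,0]
    - [0,0,0]
  hand: [38,38,38,38,38,38]

```text
clock: 9.8
ee_pos: [0.6105, 0.0792, 0.1311]
orientation: [3.11, 0.438, 0.007]
force: [-0.4, -0.1, -2.0]
width: 0.459
gripper_force: 20.0
```

Run:
```python
from h import *
to(.50,.311,.13); to(.50,.311,.0075)
```

```text
tcp [0.6105 0.0792 0.1311] t 9.8 shift mm [ -42.2 -253.3    0.6]
tcp [0.6105 0.0792 0.1311] t 9.8 shift mm [ -42.7 -253.4  123.1]
```

Request:
step_arm:
  xyz:
    - [-6,-38,0]
    - [-13,-76,0]
    - [-19,-114,0]
    - [-25,-152,0]
    - [-32,-190,0]
    - [-38,-228,0]
    - [-42,-253,0]
    - [-42,-253,0]
  twist:
    - [0,0,0]
    - [0,0,0]
    - [0,0,0]
    - [0,0,0]
    - [0,0,0]
    - [0,0,0]
    - [0,0,0]
    - [0,0,0]
  hand: [38,38,38,38,38,38,38,38]

```text
clock: 10.47
ee_pos: [0.495, 0.3146, 0.1268]
orientation: [-3.109, -0.445, 0.005]
force: [0.2, -0.2, -0.8]
width: 0.458
gripper_force: 20.0
```

Request:
step_arm:
  xyz:
    - [0,0,30]
    - [0,0,60]
    - [0,0,90]
    - [0,0,103]
    - [0,0,103]
    - [0,0,103]
    - [0,0,103]
  twist:
    - [0,0,0]
    - [0,0,0]
    - [0,0,0]
    - [0,0,0]
    - [0,0,0]
    - [0,0,0]
    - [0,0,0]
  hand: [38,38,38,38,38,38,38]

```text
clock: 11.05
ee_pos: [0.4999, 0.3111, 0.0273]
orientation: [-3.11, -0.437, -0.003]
force: [-0.4, -0.9, -0.8]
width: 0.454
gripper_force: 20.0
```

Request:
step_arm:
  xyz:
    - [0,0,10]
    - [0,0,17]
    - [0,0,20]
    - [0,0,21]
    - [0,0,21]
    - [0,0,21]
  twist:
    - [0,0,0]
    - [0,0,0]
    - [0,0,0]
    - [0,0,0]
    - [0,0,0]
    - [0,0,0]
  hand: [38,38,38,38,38,38]

```text
clock: 11.55
ee_pos: [0.4988, 0.3108, 0.0054]
orientation: [3.111, 0.438, 0.001]
force: [-2.6, -1.9, 5.8]
width: 0.461
gripper_force: 20.0
```

Request:
step_arm:
  xyz:
    - [0,0,0]
    - [0,0,0]
    - [0,0,0]
    - [0,0,0]
    - [0,0,0]
    - [0,0,-15]
    - [0,0,-50]
    - [0,0,-85]
  twist:
    - [0,0,0]
    - [0,0,0]
    - [0,0,0]
    - [0,0,0]
    - [0,0,0]
    - [0,0,0]
    - [0,0,0]
    - [0,0,0]
  hand: [65,65,65,65,65,65,65,65]

```text
clock: 12.22
ee_pos: [0.4967, 0.3098, 0.0884]
orientation: [3.109, 0.438, -0.007]
force: [0.2, 0.9, 0.0]
width: 0.697
gripper_force: 0.0
```

Run:
```python
from h import *
to(.609,.0793,.13)
```

```text
tcp [0.4967 0.3098 0.0884] t 12.22 shift mm [ 44.1 252.6 -41.6]
```

Request:
step_arm:
  xyz:
    - [0,0,-35]
    - [6,36,-42]
    - [13,73,-42]
    - [19,110,-42]
    - [26,147,-42]
    - [32,184,-42]
    - [38,221,-42]
    - [43,252,-42]
  twist:
    - [0,0,0]
    - [0,0,0]
    - [0,0,0]
    - [0,0,0]
    - [0,0,0]
    - [0,0,0]
    - [0,0,0]
    - [0,0,0]
  hand: [72,72,72,72,72,72,72,72]

```text
clock: 12.88
ee_pos: [0.6103, 0.078, 0.1317]
orientation: [3.111, 0.437, 0.0]
force: [0.4, -0.1, -0.1]
width: 0.775
gripper_force: 0.0
```

Request:
step_arm:
  xyz:
    - [0,0,25]
    - [0,0,40]
    - [0,0,40]
    - [0,0,40]
    - [0,0,40]
    - [0,0,40]
  twist:
    - [0,0,0]
    - [0,0,0]
    - [0,0,0]
    - [0,0,0]
    - [0,0,0]
    - [0,0,0]
  hand: [72,72,72,72,72,72]

```text
clock: 13.38
ee_pos: [0.6104, 0.081, 0.0933]
orientation: [3.111, 0.439, 0.004]
force: [0.9, 0.4, 0.9]
width: 0.774
gripper_force: 0.0
```

Run:
```python
from h import *
c=shot('wrist');a=shot('side')['image'];to(.609,.0793,.037)
I=c['image']
cv2.imwrite('pics/w6.png',np.hstack([cv2.resize(I[60:340,120:440],(400,300)),cv2.resize(a[210:400,100:300],(400,300))]))
```

```text
tcp [0.6103 0.081  0.0932] t 13.48 shift mm [-1.9  1.2 56.2]
```

View pics/w6.png

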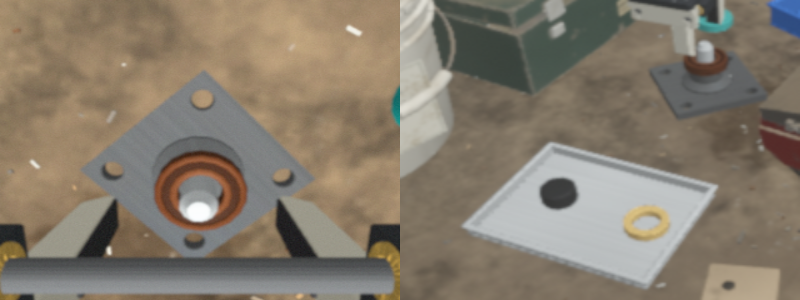

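The cap and spacer both lie flat in the tray, and the rusty bearing is exposed and centred between the fingers. Grip it, lift it off the spindle.

Request:
step_arm:
  xyz:
    - [-1,1,20]
    - [-1,1,40]
    - [-1,1,55]
    - [-1,1,55]
    - [-1,1,55]
  twist:
    - [0,0,0]
    - [0,0,0]
    - [0,0,0]
    - [0,0,0]
    - [0,0,0]
  hand: [72,72,72,72,72]

```text
clock: 13.9
ee_pos: [0.6083, 0.0794, 0.0365]
orientation: [-3.111, -0.439, 0.002]
force: [-0.3, -0.6, -0.5]
width: 0.776
gripper_force: 0.0
```

Request:
step_arm:
  xyz:
    - [0,0,0]
    - [0,0,0]
    - [0,0,0]
    - [0,0,0]
    - [0,0,0]
    - [0,0,0]
    - [0,0,0]
  twist:
    - [0,0,0]
    - [0,0,0]
    - [0,0,0]
    - [0,0,0]
    - [0,0,0]
    - [0,0,0]
    - [0,0,0]
  hand: [45,45,45,45,45,45,45]
  force: 25

```text
clock: 14.48
ee_pos: [0.6099, 0.0792, 0.0381]
orientation: [3.111, 0.438, 0.003]
force: [-0.6, -0.4, 5.3]
width: 0.554
gripper_force: 25.0
```

Request:
step_arm:
  xyz:
    - [0,0,-5]
    - [0,0,-20]
    - [0,0,-45]
    - [0,0,-75]
    - [0,0,-95]
    - [0,0,-95]
    - [0,0,-95]
  twist:
    - [0,0,0]
    - [0,0,0]
    - [0,0,0]
    - [0,0,0]
    - [0,0,0]
    - [0,0,0]
    - [0,0,0]
  hand: [45,45,45,45,45,45,45]

```text
clock: 15.07
ee_pos: [0.6097, 0.0793, 0.1329]
orientation: [3.111, 0.438, 0.004]
force: [-1.2, -0.0, -3.5]
width: 0.557
gripper_force: 25.0
```

Run:
```python
from h import *
to(.565,-.15,.13); to(.565,-.15,.055)
```

```text
tcp [0.6097 0.0793 0.1329] t 15.07 shift mm [-106.3  208.     2.8]
tcp [0.6097 0.0793 0.1329] t 15.07 shift mm [-106.5  208.    77.8]
```

Request:
step_arm:
  xyz:
    - [-16,33,-20]
    - [-33,66,-20]
    - [-50,99,-20]
    - [-66,132,-20]
    - [-83,165,-20]
    - [-100,200,-20]
    - [-103,208,-20]
    - [-103,208,-20]
  twist:
    - [0,0,0]
    - [0,0,0]
    - [0,0,0]
    - [0,0,0]
    - [0,0,0]
    - [0,0,0]
    - [0,0,0]
    - [0,0,0]
  hand: [45,45,45,45,45,45,45,45]

```text
clock: 15.73
ee_pos: [0.5652, -0.1517, 0.149]
orientation: [-3.111, -0.431, 0.006]
force: [0.2, 0.2, -1.5]
width: 0.555
gripper_force: 25.0
```

Run:
```python
from h import *
c=shot('wrist');a=shot('side')['image'];to(.565,-.15,.055)
I=c['image'];print([proj(c,(.565,-.15,z)) for z in(.0,.045)])
for u,v in((165,205),(165,60)): pass
cv2.imwrite('pics/w7.png',np.hstack([cv2.resize(I,(400,300)),cv2.resize(a[100:310,230:510],(400,300))]))
```

```text
tcp [ 0.5662 -0.1487  0.1496] t 15.83 shift mm [-1.3  1.2 94.6]
[(np.float64(275.52512925257696), np.float64(198.81732230768452)), (np.float64(275.20256343775634), np.float64(210.14796401295834))]
```

View pics/w7.png

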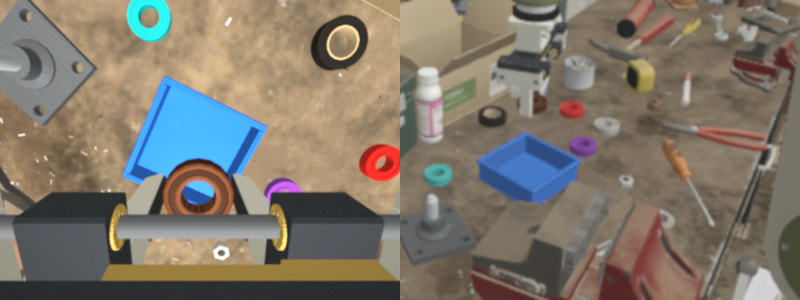

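Run:
```python
from h import *
c=shot('side');s=shot('scene')
for z in(.1,.15,.2):
  for u,v in((307,233),(356,230),(321,285),(282,275)):print(z,ray(c,u,v,z).round(3),end=' ')
  print()
  for u,v in((288,242),(327,219),(357,226)):print('   scene',z,ray(s,u,v,z).round(3),end=' ')
  print()
```

```text
0.1 [0.501 0.015 0.1  ] 0.1 [ 0.417 -0.058  0.1  ] 0.1 [0.391 0.137 0.1  ] 0.1 [0.468 0.158 0.1  ] 
   scene 0.1 [0.482 0.055 0.1  ]    scene 0.1 [ 0.484 -0.073  0.1  ]    scene 0.1 [ 0.418 -0.094  0.1  ] 
0.15 [0.467 0.071 0.15 ] 0.15 [0.39  0.004 0.15 ] 0.15 [0.366 0.182 0.15 ] 0.15 [0.437 0.201 0.15 ] 
   scene 0.15 [0.428 0.113 0.15 ]    scene 0.15 [ 0.43  -0.004  0.15 ]    scene 0.15 [ 0.37  -0.023  0.15 ] 
0.2 [0.433 0.126 0.2  ] 0.2 [0.363 0.065 0.2  ] 0.2 [0.342 0.227 0.2  ] 0.2 [0.406 0.245 0.2  ] 
   scene 0.2 [0.375 0.171 0.2  ]    scene 0.2 [0.377 0.065 0.2  ]    scene 0.2 [0.322 0.048 0.2  ]
```

The vise stays below x = 0.5, so it's clear. Lower a little into the bin mouth and release.

Request:
step_arm:
  xyz:
    - [-3,1,30]
    - [-5,1,60]
    - [-5,1,90]
    - [-5,1,100]
    - [-5,1,100]
    - [-5,1,100]
  twist:
    - [0,0,0]
    - [0,0,0]
    - [0,0,0]
    - [0,0,0]
    - [0,0,0]
    - [0,0,0]
  hand: [45,45,45,45,45,45]

```text
clock: 16.43
ee_pos: [0.5629, -0.1505, 0.0519]
orientation: [-3.11, -0.44, 0.001]
force: [0.1, 0.4, -2.3]
width: 0.557
gripper_force: 25.0
```

Request:
step_arm:
  xyz:
    - [0,0,0]
    - [0,0,0]
    - [0,0,0]
    - [0,0,0]
    - [0,0,0]
    - [0,0,-30]
    - [0,0,-70]
    - [0,0,-110]
  twist:
    - [0,0,0]
    - [0,0,0]
    - [0,0,0]
    - [0,0,0]
    - [0,0,0]
    - [0,0,0]
    - [0,0,0]
    - [0,0,0]
  hand: [70,70,70,70,70,70,70,70]

```text
clock: 17.1
ee_pos: [0.5614, -0.1511, 0.1617]
orientation: [-3.109, -0.437, 0.004]
force: [1.1, -1.4, 0.8]
width: 0.752
gripper_force: 0.0
```

Run:
```python
from h import *
to(.5165,-.393,.10);to(.5165,-.393,.003)
```

```text
tcp [ 0.5614 -0.1511  0.1617] t 17.1 shift mm [-109.7  220.2   61.6]
tcp [ 0.5614 -0.1511  0.1617] t 17.1 shift mm [-109.5  220.4  158.6]
```

Request:
step_arm:
  xyz:
    - [-17,34,0]
    - [-34,68,0]
    - [-51,102,0]
    - [-68,136,0]
    - [-85,170,20]
    - [-102,204,40]
    - [-110,220,60]
    - [-110,220,60]
  twist:
    - [0,0,0]
    - [0,0,0]
    - [0,0,0]
    - [0,0,0]
    - [0,0,0]
    - [0,0,0]
    - [0,0,0]
    - [0,0,0]
  hand: [70,70,70,70,70,70,70,70]

```text
clock: 17.77
ee_pos: [0.5138, -0.396, 0.0965]
orientation: [-3.108, -0.431, 0.008]
force: [0.4, 1.1, -1.3]
width: 0.752
gripper_force: 0.0
```

Request:
step_arm:
  xyz:
    - [0,0,15]
    - [0,0,30]
    - [0,0,30]
    - [0,0,30]
    - [0,0,30]
  twist:
    - [0,0,0]
    - [0,0,0]
    - [0,0,0]
    - [0,0,0]
    - [0,0,0]
  hand: [70,70,70,70,70]

```text
clock: 18.18
ee_pos: [0.5185, -0.3932, 0.073]
orientation: [3.11, 0.439, 0.001]
force: [0.0, 0.2, -0.1]
width: 0.752
gripper_force: 0.0
```

Run:
```python
from h import *
c=shot('wrist');a=shot('side')['image'];to(.5165,-.393,.003)
I=c['image'];h=cv2.cvtColor(I,cv2.COLOR_BGR2HSV);print(proj(c,(.5165,-.393,.015)))
cv2.imwrite('pics/w8.png',np.hstack([cv2.resize(I[60:340,120:440],(400,300)),cv2.resize(a[150:260,260:420],(400,300))]))
```

```text
tcp [ 0.5187 -0.3936  0.0734] t 18.28 shift mm [-2.1 -1.3 70.4]
(np.float64(275.85532667752165), np.float64(228.9778115805673))
```

View pics/w8.png

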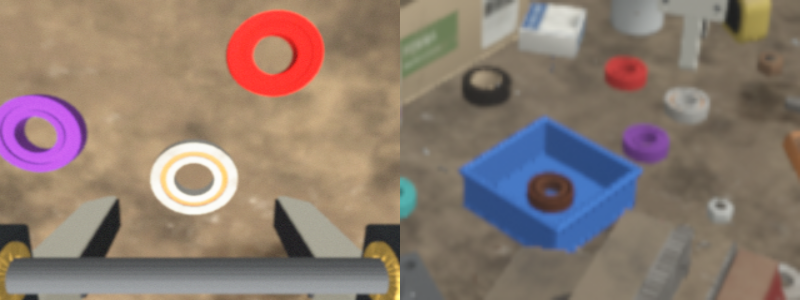

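The rusty bearing lies in the bin. The new bearing is centred between the fingers. Grip it and lift.

Request:
step_arm:
  xyz:
    - [0,-1,25]
    - [0,-1,50]
    - [0,-1,65]
    - [0,-1,70]
    - [0,-1,70]
    - [0,-1,70]
  twist:
    - [0,0,0]
    - [0,0,0]
    - [0,0,0]
    - [0,0,0]
    - [0,0,0]
    - [0,0,0]
  hand: [70,70,70,70,70,70]

```text
clock: 18.78
ee_pos: [0.5179, -0.3925, 0.0024]
orientation: [3.11, 0.438, 0.001]
force: [1.1, 0.1, 0.5]
width: 0.75
gripper_force: 0.0
```

Request:
step_arm:
  xyz:
    - [0,0,0]
    - [0,0,0]
    - [0,0,0]
    - [0,0,0]
    - [0,0,0]
    - [0,0,0]
    - [0,0,0]
  twist:
    - [0,0,0]
    - [0,0,0]
    - [0,0,0]
    - [0,0,0]
    - [0,0,0]
    - [0,0,0]
    - [0,0,0]
  hand: [45,45,45,45,45,45,45]
  force: 25

```text
clock: 19.37
ee_pos: [0.5178, -0.3925, 0.0022]
orientation: [3.111, 0.438, 0.001]
force: [-0.9, 0.8, 3.9]
width: 0.556
gripper_force: 25.0
```

Request:
step_arm:
  xyz:
    - [0,0,-5]
    - [0,0,-30]
    - [0,0,-70]
    - [0,0,-110]
    - [0,0,-150]
    - [0,0,-150]
    - [0,0,-150]
  twist:
    - [0,0,0]
    - [0,0,0]
    - [0,0,0]
    - [0,0,0]
    - [0,0,0]
    - [0,0,0]
    - [0,0,0]
  hand: [45,45,45,45,45,45,45]

```text
clock: 19.95
ee_pos: [0.5192, -0.394, 0.1557]
orientation: [3.106, 0.437, 0.007]
force: [-0.8, -0.3, -2.8]
width: 0.554
gripper_force: 25.0
```

Run:
```python
from h import *
to(.609,.0793,.15)
```

```text
tcp [ 0.5192 -0.394   0.1557] t 19.95 shift mm [ 217.  -430.1    3.9]
```

Request:
step_arm:
  xyz:
    - [18,-36,0]
    - [36,-72,0]
    - [54,-108,0]
    - [73,-144,0]
    - [91,-180,0]
    - [109,-216,0]
    - [127,-252,0]
    - [145,-288,0]
  twist:
    - [0,0,0]
    - [0,0,0]
    - [0,0,0]
    - [0,0,0]
    - [0,0,0]
    - [0,0,0]
    - [0,0,0]
    - [0,0,0]
  hand: [45,45,45,45,45,45,45,45]

```text
clock: 20.62
ee_pos: [0.5756, -0.0733, 0.1487]
orientation: [-3.109, -0.438, 0.007]
force: [0.1, 1.2, -2.2]
width: 0.556
gripper_force: 25.0
```

Request:
step_arm:
  xyz:
    - [18,-36,0]
    - [36,-72,0]
    - [54,-108,0]
    - [72,-142,10]
    - [72,-142,40]
    - [72,-142,40]
    - [72,-142,40]
    - [72,-142,40]
  twist:
    - [0,0,0]
    - [0,0,0]
    - [0,0,0]
    - [0,0,0]
    - [0,0,0]
    - [0,0,0]
    - [0,0,0]
    - [0,0,0]
  hand: [45,45,45,45,45,45,45,45]

```text
clock: 21.28
ee_pos: [0.6063, 0.0799, 0.1107]
orientation: [3.111, 0.437, -0.004]
force: [0.6, 0.2, -1.9]
width: 0.556
gripper_force: 25.0
```

Run:
```python
from h import *
c=shot('wrist');a=shot('side')['image'];to(.609,.0793,.045)
I=c['image'];z=env.read_state()['ee_pos'];print('tcp+13',proj(c,z+[0,0,.013]),'tip',proj(c,(.609,.0793,.084)))
cv2.imwrite('pics/w9.png',np.hstack([cv2.resize(I[120:330,160:400],(400,350)),cv2.resize(a[200:300,190:304],(400,350))]))
```

```text
tcp [0.6078 0.0796 0.1127] t 21.38 shift mm [ 1.   0.6 67.7]
tcp+13 (np.float64(278.22034367009036), np.float64(266.8561999569952)) tip (np.float64(278.93412920307895), np.float64(237.6414533218196))
```

View pics/w9.png

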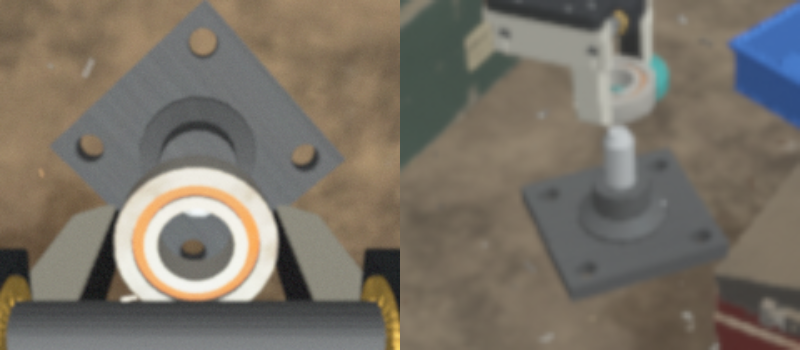

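The new bearing is held level, with its centre within 1 mm of the tool axis at (278,266), and the spindle tip shows through the bore. Descend with force checks.

Request:
step_arm:
  xyz:
    - [1,0,5]
    - [1,0,12]
    - [1,0,20]
    - [1,0,28]
    - [1,0,34]
    - [1,0,38]
    - [1,0,38]
    - [1,0,38]
  twist:
    - [0,0,0]
    - [0,0,0]
    - [0,0,0]
    - [0,0,0]
    - [0,0,0]
    - [0,0,0]
    - [0,0,0]
    - [0,0,0]
  hand: [45,45,45,45,45,45,45,45]

```text
clock: 22.05
ee_pos: [0.6079, 0.0812, 0.0731]
orientation: [-3.111, -0.438, 0.001]
force: [-0.1, 0.2, -1.0]
width: 0.553
gripper_force: 25.0
```

Request:
step_arm:
  xyz:
    - [0,0,6]
    - [0,0,12]
    - [0,0,18]
    - [0,0,23]
    - [0,0,26]
    - [0,0,27]
    - [0,0,28]
    - [0,0,28]
  twist:
    - [0,0,0]
    - [0,0,0]
    - [0,0,0]
    - [0,0,0]
    - [0,0,0]
    - [0,0,0]
    - [0,0,0]
    - [0,0,0]
  hand: [45,45,45,45,45,45,45,45]

```text
clock: 22.72
ee_pos: [0.6083, 0.0811, 0.0455]
orientation: [-3.111, -0.438, 0.0]
force: [0.0, 0.1, -1.6]
width: 0.556
gripper_force: 25.0
```

Request:
step_arm:
  xyz:
    - [0,0,0.7]
    - [0,0,1.2]
    - [0,0,1.2]
    - [0,0,1.2]
  twist:
    - [0,0,0]
    - [0,0,0]
    - [0,0,0]
    - [0,0,0]
  hand: [45,45,45,45]

```text
clock: 23.05
ee_pos: [0.6084, 0.0811, 0.0446]
orientation: [3.111, 0.438, 0.001]
force: [-0.5, 0.2, -2.2]
width: 0.552
gripper_force: 25.0
```

Request:
step_arm:
  xyz:
    - [0,0,0]
    - [0,0,0]
    - [0,0,0]
    - [0,0,0]
    - [0,0,0]
    - [0,0,-20]
    - [0,0,-55]
    - [0,0,-90]
  twist:
    - [0,0,0]
    - [0,0,0]
    - [0,0,0]
    - [0,0,0]
    - [0,0,0]
    - [0,0,0]
    - [0,0,0]
    - [0,0,0]
  hand: [68,68,68,68,68,68,68,68]

```text
clock: 23.72
ee_pos: [0.6066, 0.0811, 0.1336]
orientation: [-3.11, -0.438, 0.006]
force: [1.8, 0.6, 0.3]
width: 0.731
gripper_force: 0.0
```

Run:
```python
from h import *
to(.499,.311,.13);c=shot('wrist');a=shot('side')['image']
cv2.imwrite('pics/w10.png',np.hstack([cv2.resize(c['image'][120:330,160:400],(400,350)),cv2.resize(a[200:300,190:304],(400,350))]))
```

```text
tcp [0.6066 0.0811 0.1336] t 23.72 shift mm [ -39.9 -250.7    4.1]
```

View pics/w10.png

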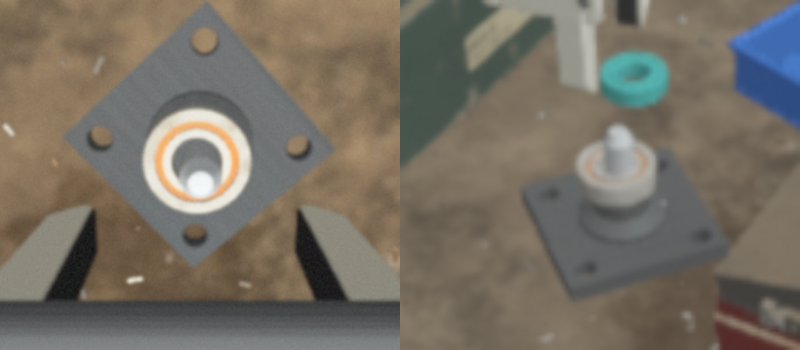

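The new bearing sits flat on the shoulder. Fetch the spacer.

Request:
step_arm:
  xyz:
    - [-6,-38,0]
    - [-12,-76,0]
    - [-18,-114,0]
    - [-24,-152,0]
    - [-30,-190,0]
    - [-37,-228,0]
    - [-40,-250,20]
    - [-40,-250,50]
  twist:
    - [0,0,0]
    - [0,0,0]
    - [0,0,0]
    - [0,0,0]
    - [0,0,0]
    - [0,0,0]
    - [0,0,0]
    - [0,0,0]
  hand: [62,62,62,62,62,62,62,62]

```text
clock: 24.48
ee_pos: [0.5013, 0.3161, 0.0878]
orientation: [-3.106, -0.444, -0.011]
force: [1.0, 0.2, -0.3]
width: 0.668
gripper_force: 0.0
```

Request:
step_arm:
  xyz:
    - [0,0,10]
    - [0,0,20]
    - [0,0,20]
    - [0,0,20]
    - [0,0,20]
    - [0,0,20]
  twist:
    - [0,0,0]
    - [0,0,0]
    - [0,0,0]
    - [0,0,0]
    - [0,0,0]
    - [0,0,0]
  hand: [62,62,62,62,62,62]

```text
clock: 24.98
ee_pos: [0.5023, 0.3103, 0.0661]
orientation: [-3.11, -0.436, -0.004]
force: [0.1, 0.5, -0.8]
width: 0.668
gripper_force: 0.0
```

Run:
```python
from h import *
c=shot('wrist');to(.499,.311,.0055)
I=c['image'];h=cv2.cvtColor(I,cv2.COLOR_BGR2HSV);y=((h[...,0]>15)&(h[...,0]<35)&(h[...,1]>110)&(h[...,2]>120)).astype(np.uint8);y[265:]=0
n,l,st,ce=cv2.connectedComponentsWithStats(y);i=1+st[1:,4].argmax();x,Y,w,hh,A=st[i];print(st[i],ray(c,x+w/2-.5,Y+hh/2-.5,.0135).round(4))
```

```text
tcp [0.5021 0.3103 0.066 ] t 25.03 shift mm [-3.  -1.5 60.5]
[ 247  207   58   57 1644] [0.4975 0.31   0.0135]
```

Request:
step_arm:
  xyz:
    - [-3,-1,20]
    - [-4,-1,40]
    - [-4,-1,55]
    - [-4,-1,60]
    - [-4,-1,60]
    - [-4,-1,60]
  twist:
    - [0,0,0]
    - [0,0,0]
    - [0,0,0]
    - [0,0,0]
    - [0,0,0]
    - [0,0,0]
  hand: [62,62,62,62,62,62]

```text
clock: 25.53
ee_pos: [0.4973, 0.3103, 0.0053]
orientation: [-3.111, -0.438, -0.002]
force: [-0.2, 0.8, -0.2]
width: 0.668
gripper_force: 0.0
```

Request:
step_arm:
  xyz:
    - [0,0,0]
    - [0,0,0]
    - [0,0,0]
    - [0,0,0]
    - [0,0,0]
    - [0,0,0]
    - [0,0,0]
  twist:
    - [0,0,0]
    - [0,0,0]
    - [0,0,0]
    - [0,0,0]
    - [0,0,0]
    - [0,0,0]
    - [0,0,0]
  hand: [38,38,38,38,38,38,38]
  force: 20

```text
clock: 26.12
ee_pos: [0.4971, 0.3104, 0.005]
orientation: [-3.111, -0.438, -0.001]
force: [-0.9, -1.4, 4.4]
width: 0.457
gripper_force: 20.0
```

Request:
step_arm:
  xyz:
    - [0,0,-5]
    - [0,0,-30]
    - [0,0,-70]
    - [0,0,-110]
    - [0,0,-130]
    - [0,0,-130]
    - [0,0,-130]
  twist:
    - [0,0,0]
    - [0,0,0]
    - [0,0,0]
    - [0,0,0]
    - [0,0,0]
    - [0,0,0]
    - [0,0,0]
  hand: [38,38,38,38,38,38,38]

```text
clock: 26.7
ee_pos: [0.4975, 0.3108, 0.1361]
orientation: [-3.11, -0.438, -0.005]
force: [-0.8, -0.2, -1.5]
width: 0.458
gripper_force: 20.0
```

Run:
```python
from h import *
to(.609,.0793,.12)
```

```text
tcp [0.4975 0.3108 0.1361] t 26.7 shift mm [ 43.2 253.3  16.1]
```

Request:
step_arm:
  xyz:
    - [6,37,0]
    - [12,74,0]
    - [19,111,0]
    - [25,148,0]
    - [31,185,0]
    - [37,222,0]
    - [43,253,0]
    - [43,253,0]
  twist:
    - [0,0,0]
    - [0,0,0]
    - [0,0,0]
    - [0,0,0]
    - [0,0,0]
    - [0,0,0]
    - [0,0,0]
    - [0,0,0]
  hand: [38,38,38,38,38,38,38,38]

```text
clock: 27.37
ee_pos: [0.6082, 0.0732, 0.1316]
orientation: [3.11, 0.431, -0.006]
force: [0.4, 1.2, -0.5]
width: 0.458
gripper_force: 20.0
```

Request:
step_arm:
  xyz:
    - [0,0,10]
    - [0,0,20]
    - [0,0,20]
    - [0,0,20]
    - [0,0,20]
    - [0,0,20]
  twist:
    - [0,0,0]
    - [0,0,0]
    - [0,0,0]
    - [0,0,0]
    - [0,0,0]
    - [0,0,0]
  hand: [38,38,38,38,38,38]

```text
clock: 27.87
ee_pos: [0.6078, 0.0799, 0.1147]
orientation: [-3.111, -0.44, -0.001]
force: [0.4, -1.0, -0.3]
width: 0.461
gripper_force: 20.0
```

Run:
```python
from h import *
c=shot('wrist');to(.609,.0793,.0595);z=env.read_state()['ee_pos']
I=c['image'];h=cv2.cvtColor(I,cv2.COLOR_BGR2HSV);y=((h[...,0]>15)&(h[...,0]<35)&(h[...,1]>110)&(h[...,2]>120)).astype(np.uint8);y[290:]=0
n,l,st,ce=cv2.connectedComponentsWithStats(y);i=1+st[1:,4].argmax();x,Y,w,hh,A=st[i];print(st[i],'spacer px',x+w/2,Y+hh/2,ray(c,x+w/2-.5,Y+hh/2-.5,z[2]+.008).round(4))
```

```text
tcp [0.608  0.0797 0.115 ] t 27.92 shift mm [ 0.8  0.7 55.5]
[ 237  224   81   66 3089] spacer px 277.5 257.0 [0.6119 0.081  0.123 ]
```

Request:
step_arm:
  xyz:
    - [1,0,6]
    - [1,0,13]
    - [1,0,20]
    - [1,0,27]
    - [1,0,34]
    - [1,0,40]
    - [1,0,42]
    - [1,0,42]
  twist:
    - [0,0,0]
    - [0,0,0]
    - [0,0,0]
    - [0,0,0]
    - [0,0,0]
    - [0,0,0]
    - [0,0,0]
    - [0,0,0]
  hand: [38,38,38,38,38,38,38,38]

```text
clock: 28.58
ee_pos: [0.6081, 0.0791, 0.0712]
orientation: [-3.111, -0.438, 0.003]
force: [-0.4, -0.2, -1.1]
width: 0.461
gripper_force: 20.0
```

Request:
step_arm:
  xyz:
    - [0,0,5]
    - [0,0,9]
    - [0,0,12]
    - [0,0,13]
    - [0,0,13]
    - [0,0,13]
  twist:
    - [0,0,0]
    - [0,0,0]
    - [0,0,0]
    - [0,0,0]
    - [0,0,0]
    - [0,0,0]
  hand: [38,38,38,38,38,38]

```text
clock: 29.08
ee_pos: [0.6089, 0.0792, 0.0595]
orientation: [-3.111, -0.438, -0.0]
force: [0.0, 0.9, -1.0]
width: 0.46
gripper_force: 20.0
```

Home to within 0.5 mm. Release it and fetch the cap.

Request:
step_arm:
  xyz:
    - [0,0,0.5]
    - [0,0,0.5]
    - [0,0,0.5]
    - [0,0,0.5]
    - [0,0,0.5]
    - [0,0,-20]
    - [0,0,-55]
    - [0,0,-80]
  twist:
    - [0,0,0]
    - [0,0,0]
    - [0,0,0]
    - [0,0,0]
    - [0,0,0]
    - [0,0,0]
    - [0,0,0]
    - [0,0,0]
  hand: [38,60,60,60,60,60,60,60]

```text
clock: 29.75
ee_pos: [0.6087, 0.0792, 0.1409]
orientation: [-3.111, -0.438, 0.0]
force: [0.5, -0.1, 0.8]
width: 0.645
gripper_force: 0.0
```

Request:
step_arm:
  xyz:
    - [9,-38,0]
    - [18,-76,0]
    - [27,-114,0]
    - [36,-152,0]
    - [45,-190,0]
    - [54,-228,0]
    - [57,-244,20]
    - [57,-244,50]
  twist:
    - [0,0,0]
    - [0,0,0]
    - [0,0,0]
    - [0,0,0]
    - [0,0,0]
    - [0,0,0]
    - [0,0,0]
    - [0,0,0]
  hand: [60,60,60,60,60,60,60,60]

```text
clock: 30.42
ee_pos: [0.598, 0.3356, 0.0935]
orientation: [-3.106, -0.444, -0.013]
force: [0.6, -0.6, 0.9]
width: 0.646
gripper_force: 0.0
```

Request:
step_arm:
  xyz:
    - [0,0,15]
    - [0,0,20]
    - [0,0,20]
    - [0,0,20]
    - [0,0,20]
    - [0,0,20]
  twist:
    - [0,0,0]
    - [0,0,0]
    - [0,0,0]
    - [0,0,0]
    - [0,0,0]
    - [0,0,0]
  hand: [60,60,60,60,60,60]

```text
clock: 30.92
ee_pos: [0.5977, 0.3294, 0.0717]
orientation: [-3.11, -0.436, -0.005]
force: [0.4, -0.1, -0.1]
width: 0.648
gripper_force: 0.0
```

Run:
```python
from h import *
c=shot('wrist');to(.5965,.3295,.0067);a=shot('side')['image'];I=c['image']
k=(I.max(2)<60).astype(np.uint8);k[260:]=0;k[:,:200]=0;k[:,350:]=0
n,l,st,ce=cv2.connectedComponentsWithStats(k)
for i in range(1,n):
  if st[i,4]>200:
    x,Y,w,hh,A=st[i];print(st[i],ce[i],ray(c,x+w/2-.5,Y+hh/2-.5,.025).round(4))
cv2.imwrite('pics/w11.png',np.hstack([cv2.resize(I[120:330,160:400],(400,350)),cv2.resize(a[200:300,190:304],(400,350))]))
```

```text
tcp [0.5976 0.3294 0.0715] t 30.97 shift mm [-1.2 -0.3 64.8]
[ 254  208   45   49 1648] [276.4381068 231.7190534] [0.5973 0.3299 0.025 ]
```

View pics/w11.png

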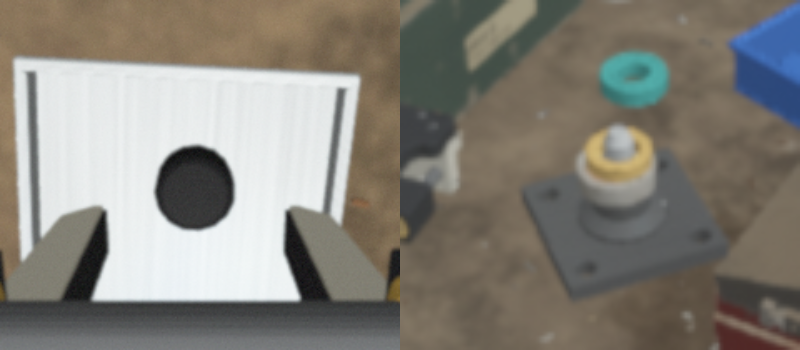

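The spacer is home on the bearing, and the cap lies centred under the gripper. Grip it.

Request:
step_arm:
  xyz:
    - [-1,0,20]
    - [-1,0,40]
    - [-1,0,58]
    - [-1,0,65]
    - [-1,0,65]
    - [-1,0,65]
  twist:
    - [0,0,0]
    - [0,0,0]
    - [0,0,0]
    - [0,0,0]
    - [0,0,0]
    - [0,0,0]
  hand: [60,60,60,60,60,60]

```text
clock: 31.52
ee_pos: [0.5957, 0.3293, 0.0052]
orientation: [-3.111, -0.438, -0.001]
force: [-0.2, -0.1, -0.2]
width: 0.649
gripper_force: 0.0
```

Request:
step_arm:
  xyz:
    - [0,0,0]
    - [0,0,0]
    - [0,0,0]
    - [0,0,0]
    - [0,0,0]
    - [0,0,0]
    - [0,0,0]
    - [0,0,0]
  twist:
    - [0,0,0]
    - [0,0,0]
    - [0,0,0]
    - [0,0,0]
    - [0,0,0]
    - [0,0,0]
    - [0,0,0]
    - [0,0,0]
  hand: [30,30,30,30,30,30,30,30]
  force: 15

```text
clock: 32.18
ee_pos: [0.5954, 0.3292, 0.0047]
orientation: [-3.111, -0.438, -0.001]
force: [-0.9, -0.2, 3.0]
width: 0.38
gripper_force: 15.0
```

Request:
step_arm:
  xyz:
    - [0,0,-5]
    - [0,0,-30]
    - [0,0,-70]
    - [0,0,-110]
    - [0,0,-135]
    - [0,0,-135]
    - [0,0,-135]
  twist:
    - [0,0,0]
    - [0,0,0]
    - [0,0,0]
    - [0,0,0]
    - [0,0,0]
    - [0,0,0]
    - [0,0,0]
  hand: [30,30,30,30,30,30,30]

```text
clock: 32.77
ee_pos: [0.5968, 0.3299, 0.1427]
orientation: [-3.109, -0.438, -0.008]
force: [-0.3, -0.3, -0.8]
width: 0.378
gripper_force: 15.0
```

Run:
```python
from h import *
to(.609,.0793,.12)
```

```text
tcp [0.5968 0.3299 0.1427] t 32.77 shift mm [-57.6 244.3  22.2]
```

Request:
step_arm:
  xyz:
    - [-9,37,0]
    - [-18,75,0]
    - [-26,112,0]
    - [-35,149,0]
    - [-44,186,0]
    - [-53,224,0]
    - [-57,244,0]
    - [-57,244,0]
  twist:
    - [0,0,0]
    - [0,0,0]
    - [0,0,0]
    - [0,0,0]
    - [0,0,0]
    - [0,0,0]
    - [0,0,0]
    - [0,0,0]
  hand: [30,30,30,30,30,30,30,30]

```text
clock: 33.43
ee_pos: [0.6067, 0.0742, 0.1371]
orientation: [3.111, 0.431, -0.006]
force: [-0.1, -0.1, -1.0]
width: 0.38
gripper_force: 15.0
```

Request:
step_arm:
  xyz:
    - [0,0,10]
    - [0,0,20]
    - [0,0,20]
    - [0,0,20]
    - [0,0,20]
    - [0,0,20]
  twist:
    - [0,0,0]
    - [0,0,0]
    - [0,0,0]
    - [0,0,0]
    - [0,0,0]
    - [0,0,0]
  hand: [30,30,30,30,30,30]

```text
clock: 33.93
ee_pos: [0.6079, 0.0799, 0.1196]
orientation: [-3.111, -0.44, -0.0]
force: [0.7, 0.4, -0.5]
width: 0.379
gripper_force: 15.0
```

Run:
```python
from h import *
to(.609,.0793,.0707)
```

```text
tcp [0.6079 0.0799 0.1196] t 33.93 shift mm [ 0.9  0.8 48.9]
```

Request:
step_arm:
  xyz:
    - [1,0,5]
    - [1,0,11]
    - [1,0,17]
    - [1,0,23]
    - [1,0,29]
    - [1,0,35]
    - [1,0,35]
    - [1,0,35]
  twist:
    - [0,0,0]
    - [0,0,0]
    - [0,0,0]
    - [0,0,0]
    - [0,0,0]
    - [0,0,0]
    - [0,0,0]
    - [0,0,0]
  hand: [30,30,30,30,30,30,30,30]

```text
clock: 34.6
ee_pos: [0.6083, 0.0791, 0.0836]
orientation: [-3.111, -0.438, 0.002]
force: [-0.1, 0.0, 1.1]
width: 0.377
gripper_force: 15.0
```

Request:
step_arm:
  xyz:
    - [0,0,4]
    - [0,0,8]
    - [0,0,11]
    - [0,0,12.5]
    - [0,0,13]
    - [0,0,13]
    - [0,0,13]
  twist:
    - [0,0,0]
    - [0,0,0]
    - [0,0,0]
    - [0,0,0]
    - [0,0,0]
    - [0,0,0]
    - [0,0,0]
  hand: [30,30,30,30,30,30,30]

```text
clock: 35.18
ee_pos: [0.6089, 0.0792, 0.0716]
orientation: [3.111, 0.438, 0.0]
force: [0.7, -0.0, -0.1]
width: 0.378
gripper_force: 15.0
```

Request:
step_arm:
  xyz:
    - [0,0,0.8]
    - [0,0,1]
    - [0,0,1]
    - [0,0,1]
  twist:
    - [0,0,0]
    - [0,0,0]
    - [0,0,0]
    - [0,0,0]
  hand: [30,30,30,30]

```text
clock: 35.52
ee_pos: [0.6089, 0.0792, 0.0705]
orientation: [3.111, 0.438, 0.0]
force: [-0.3, 0.3, -1.1]
width: 0.38
gripper_force: 15.0
```

Request:
step_arm:
  xyz:
    - [0,0,0]
    - [0,0,0]
    - [0,0,0]
    - [0,0,0]
    - [0,0,0]
    - [0,0,-20]
    - [0,0,-60]
    - [0,0,-100]
  twist:
    - [0,0,0]
    - [0,0,0]
    - [0,0,0]
    - [0,0,0]
    - [0,0,0]
    - [0,0,0]
    - [0,0,0]
    - [0,0,0]
  hand: [60,60,60,60,60,60,60,60]

```text
clock: 36.18
ee_pos: [0.6069, 0.0791, 0.1692]
orientation: [-3.11, -0.438, 0.008]
force: [0.9, 0.1, -0.5]
width: 0.646
gripper_force: 0.0
```

Request:
step_arm:
  xyz:
    - [0,0,-30]
    - [0,0,-30]
    - [0,0,-30]
    - [0,0,-30]
    - [0,0,-30]
  twist:
    - [0,0,0]
    - [0,0,0]
    - [0,0,0]
    - [0,0,0]
    - [0,0,0]
  hand: [60,60,60,60,60]

```text
clock: 36.6
ee_pos: [0.6077, 0.0791, 0.1984]
orientation: [-3.111, -0.438, 0.005]
force: [0.1, 1.1, -0.5]
width: 0.645
gripper_force: 0.0
```

Run:
```python
from h import *
c=shot('wrist')['image'];a=shot('side')['image'];s=shot('scene')['image']
cv2.imwrite('pics/w12.png',np.hstack([cv2.resize(c[120:260,200:360],(266,233)),cv2.resize(a[200:300,190:304],(266,233)),cv2.resize(s[190:290,190:304],(266,233))]))
```

```text
(no output)
```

View pics/w12.png

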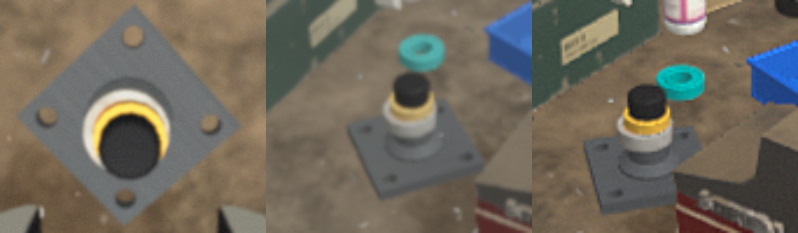

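The stack reads bearing, spacer, cap, all level with no gaps, in all three views. The gripper is clear, so I'm handing in.

```bash
python3 -c "
from bench import job_done
print(job_done())"
```

```text
the job is handed in; nothing more can be done
None
```

The rusty bearing is in the blue scrap bin, and the new bearing, spacer and cap are back on the stub axle, all seated in the final camera views; I handed the job in at about 37 s of the 144 s allowed, and no verdict came back.

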